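# Nest the display bins of the glasses counter

## Robot

A 7-joint arm with a two-finger parallel gripper is mounted at the origin on the work surface. World frame = base frame: x ahead of the robot, y to its left, z up, the work surface at z = 0. Lengths are in m, angles in degrees, forces in N, time in s.
With the tool pointing down it reaches from about 0.425 to 0.95 m from the base axis. Payload 16.7 kg.
Tool frame: the origin (TCP) lies where the fingers leave the gripper's body, on its centre line; the fingertips stand 97 mm ahead of it and the grasp point (between the pads) lies 78 mm ahead of it; z points along the fingers, y is the line along which they close (so a half turn about z gives the same grasp; the last joint's range is limited). The gripper opens to 94 mm and grips with 3 to 60 N. Pads are 16 mm wide; open, the fingers measure 119 mm over their backs; the gripper's body (75 mm by 177 mm) begins 78 mm behind the grasp point.
Start: joints at [-72.852, 24.414, 4.234, 92.017, -1.954, 63.644, -3.845], TCP at [0.293, 0.608, 0.303] pointing down, gripper open.
Joint ranges: [-163.25, 163.25], [-28.42, 122.38], [-70.27, 78.77], [12.13, 141.07], [-58.53, 238.53], [9.26, 117.41], [-156.51, 156.51]. Speed limits (degrees/s): [108.29, 108.29, 136.94, 136.94, 172.46, 172.46, 172.46].

## Interface

Orientations are given as a 3x3 rotation matrix whose columns are the frame's x, y, z axes.
In Python, from bench import env, optics, nets gives the robot as it stands.
- The arm moves only by the shell command python3 -m jog 'ROWS' [FORCE]. ROWS is JSON, a list that holds one entry, the list of rows, each a list of 7 numbers: the opening, from 0 (shut) to 1 (fully open), then the shift along the tool's x, y, z in mm, then the turn, a rotation vector about the tool's x, y, z in rad. A call has exactly 8 rows; each row is the pose to reach, as a shift and turn from the pose commanded when the call began, along the tool's axes at that moment; what a row does not reach only later rows make up. A row lasts 1/8 s, in which the tool goes at most 62.5 mm and 10.7 degrees, less where a joint would pass 70% of its speed; a pose out of reach is approached as far as the arm can. A call with a gripper value outside its range is refused whole. The fingers move at their own pace and stop on an object; FORCE is the grip in N (left out, the last holds). Time passes only in rows, so rows that repeat a pose let the fingers close, or fill a call up. It gives the time, the measured TCP pose, the force, the opening and the grip force at its end, in the units of the state.
- env.get_obs(): the state, without advancing time (a new reading comes with each control period).
- optics.camera(name): name is "scene" or "top"; returns the picture (420x560x3 uint8, red, green, blue); there is no depth.
- optics.get_calibration(name): a dict with "fov_y" (degrees; the focal length in pixels is half the picture's height over the tangent of half this angle, whatever the lens; pixels are square), "cx", "cy" (the principal point, pixels), "position" and "orientation" of the camera in the world. Camera axes: x right, y up, looking along -z (the intrinsics and any distortion apply to the point x, -y, -z); pixel columns grow to the right and rows downward; lengths in m; the calibration is good to about 2 mm. A picture is of the moment at which its call begins. get_calibration takes no time and is no camera call.
- env.hand_in(): hands the job in; it is judged then, once.
Trained networks look in the newest picture that a camera, given by its name, has taken for a name from the list of things; names that differ only in an ending like _2 or _b are one class to them, and where a whole thing is asked for, a point or a joint stands for the part that bears it (a point fixed in the world has none). Each returns a list of dicts, best first, with "score" (0 to 1); they miss things now and then, are a little off and sometimes report something else, mostly with a low value. They report only what shows in the picture. A call takes as long as a camera call. They do not tell look-alikes from the thing itself.
- nets.search_frame(query, camera): "rect" ([left, top, right, bottom] in pixels, round what is visible of it).
The state is a dict: "time_s": time; "qpos": joint angles; "dq": joint speeds; "effort": joint torques, N m; "eef_pos": TCP position; "tool_rot": TCP orientation; "force": force on the tool from outside, world axes, zero at the start; "torque": the same for the moment, N m; "finger_gap": finger opening in m; "grasp_force": force on a finger pad.
Only numpy, scipy, OpenCV 4.12 (cv2) and the standard library are available. Lean on these libraries where they do the work, as an engineer would, in place of code of your own. Each camera call takes 0.05 s, during which the arm holds its last target. There are 200 camera calls.

## Task

Pack up the three blue open-fronted bins of the eye-clinic table, one inside the other in size order: push the loose middle bin, closed end first, fully home into the big bin that is fixed to the table; then lift the smallest bin up and off its hook and slide it, upright, fully home into the middle one. Work gently, without hard knocks or forcing, keep the bins the right way up, and leave the other things on the table where they are.

Things in the scene. Friction and masses are not known exactly. Their poses are not given: they have to be found in the camera images.
- big_bin: Big bin, blue perforated plastic, fixed to the table: 122 wide (x), 111 deep (y), 92 high; sides, roof and back 8 thick, no floor (the table is its floor). Mouth faces its own +y. Origin: centre of its footprint, on the table; z up. Inside 106 wide, 84 high, 103 deep: inner back face at y = -47.5 mm. Its mouth faces the robot's left, give or take 9 degrees.
- big_mouth (a point): Centre of the big bin's mouth at table level (big bin frame 0, +55.5, 0 mm). With the middle bin fully home, its origin lies at x = 0 (3 mm to spare each side), y = +5.5 mm in the big bin's frame, and its rim stands 3 mm proud of this mouth.
- middle_bin: Middle bin, same plastic, loose on the table: 100 wide (x), 106 deep (y), 78 high, about 0.35 kg; sides and back 8 thick, floor and roof 6. Mouth faces its own +y, closed back at -y, which enters first. Origin: centre of its underside; z up. Inside 84 wide, 66 high, 98 deep: inner back face at y = -45 mm. Too wide to grasp: push it by its rim or sides.
- middle_mouth (a point): Centre of the lower edge of the middle bin's mouth (middle bin frame 0, +53, 0 mm). With the small bin fully home, its origin lies at y = +5, z = +6 mm in the middle bin's frame (x free by 10 mm either way), and its rim stands 2 mm proud of this mouth.
- small_bin: Small bin, same plastic, loose: 64 wide (x), 100 deep (y), 56 high, about 0.14 kg, walls 5 thick. Mouth faces its own +y. Origin: centre of its underside; z up. It hangs on the hook stand, underside 80 mm above the table: the arm enters its mouth under the roof; the pin stands up through an 18 mm square slot in the roof (y = -22 mm), 13 mm above it. Grip it from above across its width.
- small_mouth (a point): Centre of the lower edge of the small bin's mouth (small bin frame 0, +50, 0 mm).
- hook_stand: Steel hook stand, fixed. Origin: foot of the post. Base 130 x 100 x 8, post 16 x 12 and 131 high, flat arm 24 wide, 8 thick, along its own -y to -100 mm with top at 131 mm, upturned 10 mm pin at y = -92 mm ending 149 mm above the table. The small bin must rise at least 19 mm (there is room for 36), then travel about 85 mm along the stand's -y to come clear.
- pill_jar: Bystander: white jar 64 across, 85 high. Origin: centre of underside.
- vitamin_bottle: Bystander: amber bottle 60 across, 120 high. Origin: centre of underside.
- drops_bottle: Bystander: white bottle with red cap, 52 across, 100 high. Origin: centre of underside.
- glasses_case: Bystander: black spectacle case 62 x 155 x 32. Origin: centre of underside.
- worn_book: Bystander: worn book lying flat, 126 x 176 x 29. Origin: centre of underside.
- spectacles: Bystander: black reading glasses standing open on the table, 130 wide (y), 135 long (x), 42 high. Origin: on the table under the bridge; temples towards its +x.
Things that resemble listed ones, but are neither listed nor needed, are in the scene too. What is shaped like the big_bin but brown or green is not meant.

How it is judged:
By the outcome, as a careful person would: the job done as asked, in the order asked, and still so for the second after the job is handed in, with the robot touching nothing.
It also fails if it takes over 70 s, if anything falls off the work surface, if the arm or the gripper's body presses on something with over 40 N, if the wrist force passes 120 N, or if a joint passes its speed limit or range.

## Working session

There is one attempt and no reset: what is moved stays moved. The work goes in short steps, Python scripts to look and compute and a shell command to move; the robot and the scene stay as the last step left them, time stands still between calls to the robot, and variables do not carry over. Pictures are saved under pics/ and viewed, at most 10 in all, crops included, and the job is handed in when it is done.

```bash
ls; mkdir -p pics; python3 - <<'E'
from bench import env,optics,nets
import cv2
o=env.get_obs();print(o['time_s'],o['eef_pos'],o['tool_rot'],o['finger_gap'])
for c in("scene","top"):
    im=optics.camera(c);cv2.imwrite(f'pics/{c}0.png',cv2.cvtColor(im,cv2.COLOR_RGB2BGR))
    print(c,optics.get_calibration(c))
    for q in("big_bin","middle_bin","small_bin","hook_stand"):
        print(q,[(round(d['score'],2),[round(v) for v in d['rect']]) for d in nets.search_frame(q,c)[:4]])
E
```

```text
pics
0.0 [0.29276841 0.60787582 0.30198889] [[-9.00951534e-01  4.33919526e-01 -4.22747766e-04]
 [ 4.33919715e-01  9.00950792e-01 -1.16225042e-03]
 [-1.23448216e-04 -1.23056989e-03 -9.99999235e-01]] 0.09367122791938719
scene {'fov_y': 44.645306783041065, 'cx': 270.71415445839114, 'cy': 215.0978712271409, 'position': array([1.2980764 , 0.12195132, 1.29345406]), 'orientation': array([[-0.18140452, -0.83001196,  0.52742066],
       [ 0.98340074, -0.15096839,  0.10065546],
       [-0.00392138,  0.53692522,  0.84362073]])}
big_bin [(0.86, [191, 120, 231, 169]), (0.75, [188, 171, 232, 225]), (0.71, [124, 123, 169, 172])]
middle_bin [(0.9, [265, 191, 304, 239])]
small_bin [(0.71, [382, 198, 426, 232])]
hook_stand [(0.58, [395, 204, 441, 258])]
top {'fov_y': 42.63838585616018, 'cx': 274.3116215862384, 'cy': 209.6166095730388, 'position': array([ 0.42948558, -0.03983803,  1.41936036]), 'orientation': array([[-0.01971151,  0.99734645, -0.07008219],
       [-0.99979381, -0.02000483, -0.00348599],
       [-0.00487873,  0.06999903,  0.99753513]])}
big_bin [(0.89, [322, 201, 372, 253]), (0.73, [337, 272, 398, 334]), (0.72, [408, 251, 477, 314]), (0.72, [232, 191, 286, 242])]
middle_bin [(0.86, [232, 194, 284, 245])]
small_bin [(0.62, [97, 214, 147, 243])]
hook_stand [(0.79, [84, 204, 133, 256])]
```

View pics/scene0.png

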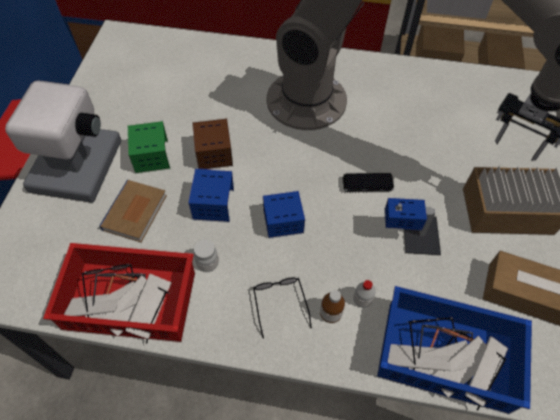

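View pics/top0.png

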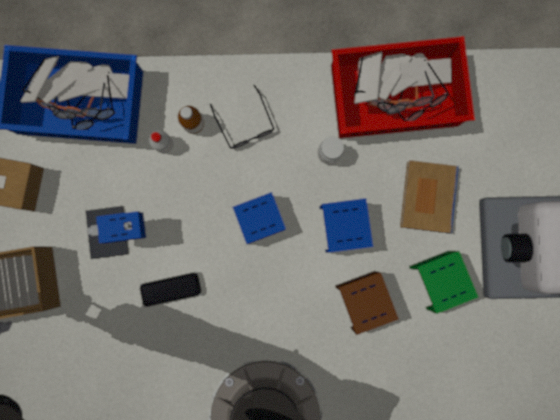

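Top view: the big-bin shapes are blue at (347,226), brown at (368,302) and green at (446,281). The task rules out brown and green, so it's the blue one. The middle bin is at (259,218). The small bin is on the hook at (120,227), with the stand base at (107,232). Next I'll fit the box silhouettes in both views and confirm with one crop.

```bash
cat > h.py <<'E'
import numpy as np,cv2
from scipy.optimize import minimize
from bench import env,optics,nets
def proj(P,c):
    k=optics.get_calibration(c);f=210/np.tan(np.radians(k['fov_y']/2))
    q=(np.atleast_2d(P)-k['position'])@k['orientation']
    return np.c_[k['cx']+f*q[:,0]/-q[:,2],k['cy']-f*q[:,1]/-q[:,2]]
S=4
def blue(im):
    r,g,b=[cv2.resize(im,None,fx=S,fy=S,interpolation=cv2.INTER_CUBIC).astype(int)[...,i] for i in range(3)]
    return ((b>r+35)&(b>g*1.25)).astype(np.uint8)
DIM=dict(big=(122,111,92),middle=(100,106,78),small=(64,100,56))
def corners(n,x,y,z,yaw):
    w,d,h=np.array(DIM[n])/1e3;c,s=np.cos(yaw),np.sin(yaw)
    L=np.array([[i*w/2,j*d/2,k*h] for i in(-1,1) for j in(-1,1) for k in(0,1)])
    return L@np.array([[c,s,0],[-s,c,0],[0,0,1]])+[x,y,z]
def fit(n,p0,ims,fixz=True,rois=None):
    ms={c:cv2.morphologyEx(blue(im),cv2.MORPH_CLOSE,np.ones((9,9))) for c,im in ims.items()}
    x0=np.array(p0,float)
    roi={}
    for c in ims:
        u=proj(corners(n,*x0),c);l=u.min(0)-(12);h=u.max(0)+12
        roi[c]=[int(v) for v in np.r_[l,h]*S]
    def cost(p,each=False):
        q=p if not fixz else np.r_[p[:2],x0[2],p[2]]
        t=[]
        for c,m in ms.items():
            a,b,e,d=roi[c];mm=np.zeros_like(m)
            u=(proj(corners(n,*q),c)+.5)*S-.5
            cv2.fillConvexPoly(mm,cv2.convexHull(np.round(u*16).astype(np.int32)),1,cv2.LINE_8,4)
            A=mm[b:d,a:e];B=m[b:d,a:e]
            t.append((A!=B).sum()/max(1,A.sum()))
        return t if each else sum(t)
    st=x0 if not fixz else x0[[0,1,3]]
    best=None
    for dy in(-.3,-.1,.1,.3):
        s=st.copy();s[-1]+=dy
        sim=np.vstack([s]+[s+np.eye(len(s))[i]*([.012,.012,.02,.1] if not fixz else [.012,.012,.1])[i] for i in range(len(s))])
        r=minimize(cost,s,method='Nelder-Mead',options=dict(initial_simplex=sim,xatol=1e-5,fatol=1e-5,maxiter=300))
        if best is None or r.fun<best.fun: best=r
    return best.x,cost(best.x,True)
def unproj(uv,z,c):
    k=optics.get_calibration(c);f=210/np.tan(np.radians(k['fov_y']/2))
    d=k['orientation']@np.array([(uv[0]-k['cx'])/f,-(uv[1]-k['cy'])/f,-1])
    return k['position']+d*(z-k['position'][2])/d[2]
E
python3 - <<'E'
from h import *
ims={c:cv2.cvtColor(cv2.imread(f'pics/{c}0.png'),cv2.COLOR_BGR2RGB) for c in("scene","top")}
for n,uv,z in(("big",(347,226),0),("middle",(259,218),0),("small",(122,227),.08)):
    p=unproj(uv,z+DIM[n][2]/1e3,"top");p0=[p[0],p[1],z,0]
    for sub in(ims,{"scene":ims["scene"]},{"top":ims["top"]}):
        x,t=fit(n,p0,sub,fixz=(n!="small" or len(sub)==1));x=np.array(x)
        print(n,list(sub),np.round(x[:-1]*1e3,1),round(np.degrees(x[-1]),2),np.round(t,3))
t=ims["top"];s=ims["scene"]
a=cv2.resize(t[185:265,225:385],(800,400),interpolation=cv2.INTER_CUBIC)
b=cv2.resize(s[165:245,185:310],(310,198),interpolation=cv2.INTER_CUBIC)
c=cv2.resize(s[190:260,370:450],(226,198),interpolation=cv2.INTER_CUBIC)
d=cv2.resize(t[195:265,75:160],(240,198),interpolation=cv2.INTER_CUBIC)
v=np.hstack([b,c,d]);v=np.hstack([v,np.zeros((198,800-v.shape[1],3),np.uint8)])
cv2.imwrite('pics/crop1.png',np.vstack([a,v])[...,::-1])
E
```

```text
big ['scene', 'top'] [ 480.6 -214.2] 6.46 [0.12 0.08]
big ['scene'] [ 476.7 -213.5] 8.62 [0.108]
big ['top'] [ 481.1 -214.4] 5.99 [0.08]
middle ['scene', 'top'] [504.6   4.7] 18.71 [0.099 0.042]Traceback (most recent call last):
  File "<stdin>", line 6, in <module>
  File "h.py", line 39, in fit
    r=minimize(cost,s,method='Nelder-Mead',options=dict(initial_simplex=sim,xatol=1e-5,fatol=1e-5,maxiter=300))
    res = _minimize_neldermead(fun, x0, args, callback, bounds=bounds,
                               **options)
    fsim[j] = func(sim[j])
              ~~~~^^^^^^^^
    fx = function(np.copy(x), *(wrapper_args + args))
  File "h.py", line 29, in cost
    u=(proj(corners(n,*q),c)+.5)*S-.5
       ~~~~^^^^^^^^^^^^^^^^^
  File "h.py", line 5, in proj
    k=optics.get_calibration(c);f=210/np.tan(np.radians(k['fov_y']/2))
ValueError: time passes only in moves, steps and waits
```

```bash
sed -i "s/^def proj/from functools import lru_cache\n@lru_cache\ndef cal(c): return optics.get_calibration(c)\ndef proj/; s/k=optics.get_calibration(c);f/k=cal(c);f/" h.py
cat >> h.py <<'E'
def draw(im,c,n,q,col=(255,255,0),box=None,size=None):
    a,b,e,d=box;s=size
    v=cv2.resize(im[b:d,a:e],None,fx=s,fy=s,interpolation=cv2.INTER_CUBIC).copy()
    u=(proj(corners(n,*q),c)-[a,b]+.5)*s
    for i in range(8):
        for j in(1,2,4):
            if not i&j: cv2.line(v,tuple(int(t) for t in u[i]),tuple(int(t) for t in u[i|j]),col,1)
    return v
def sq(v,h=300,w=400):
    o=np.zeros((h,w,3),np.uint8);v=v[:h,:w];o[:v.shape[0],:v.shape[1]]=v;return o
E
python3 - <<'E'
from h import *
ims={c:cv2.cvtColor(cv2.imread(f'pics/{c}0.png'),cv2.COLOR_BGR2RGB) for c in("scene","top")}
R={}
for n,uv,z in(("big",(347,226),0),("middle",(259,218),0),("small",(122,227),.08)):
    p=unproj(uv,z+DIM[n][2]/1e3,"top");p0=[p[0],p[1],z,0]
    for sub in(ims,{"scene":ims["scene"]},{"top":ims["top"]}):
        fz=(n!="small" or len(sub)==1)
        x,t=fit(n,p0,sub,fixz=fz);x=np.array(x)
        if len(sub)==2:R[n]=np.r_[x[:2],z,x[2]] if fz else x
        print(n,list(sub),np.round(x[:-1]*1e3,1),round(np.degrees(x[-1]),2),np.round(t,3))
o=[]
for c in("top","scene"):
    r=[]
    for n in("big","middle","small"):
        u=proj(corners(n,*R[n]),c).mean(0).astype(int)
        r.append(sq(draw(ims[c],c,n,R[n],box=(u[0]-33,u[1]-33,u[0]+33,u[1]+33),size=4),264,264))
    o.append(np.hstack(r))
cv2.imwrite('pics/crop1.png',np.vstack(o)[...,::-1])
E
```

```text
big ['scene', 'top'] [ 480.6 -214.2] 6.46 [0.12 0.08]
big ['scene'] [ 476.7 -213.5] 8.62 [0.108]
big ['top'] [ 481.1 -214.4] 5.99 [0.08]
middle ['scene', 'top'] [504.6   4.7] 18.71 [0.099 0.042]
middle ['scene'] [501.2   6.3] 16.37 [0.078]
middle ['top'] [505.2   3.6] 20.06 [0.035]
small ['scene', 'top'] [486.9 342.3  80.1] 6.93 [0.121 0.095]
small ['scene'] [484.2 343.2] 2.68 [0.114]
small ['top'] [487.1 342.3] 6.98 [0.094]
```

View pics/crop1.png

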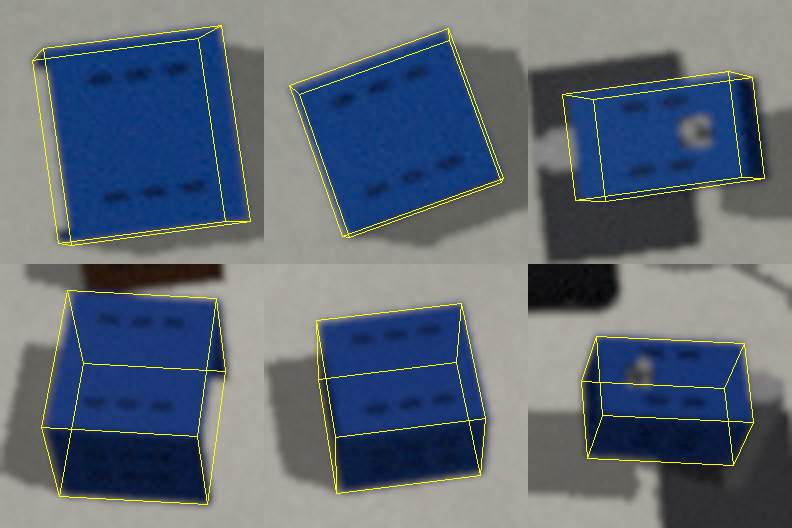

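```bash
python3 - <<'E'
s=open('h.py').read()
s=s.replace("return ((b>r+35)&(b>g*1.25)).astype(np.uint8)","return ((b>r*1.35)&(b>g*1.15)&(b>r+10)).astype(np.uint8)")
s=s.replace("            cv2.fillConvexPoly(mm,cv2.convexHull(np.round(u*16).astype(np.int32)),1,cv2.LINE_8,4)\n","            for u in pieces(n,q): cv2.fillConvexPoly(mm,cv2.convexHull(np.round(((proj(u,c)+.5)*S-.5)*16).astype(np.int32)),1,cv2.LINE_8,4)\n")
s=s.replace("            u=(proj(corners(n,*q),c)+.5)*S-.5\n","")
s=s.replace("def fit(","""def fill(m):
    o=np.zeros_like(m);cs=cv2.findContours(m,cv2.RETR_EXTERNAL,cv2.CHAIN_APPROX_NONE)[0]
    return cv2.drawContours(o,cs,-1,1,-1)
def pieces(n,q):
    C=corners(n,*q)
    if n!="big": return [C]
    w,d,h=.122,.111,.092;x,y,z,yaw=q;c,s=np.cos(yaw),np.sin(yaw);out=[]
    for lo,hi in(((-w/2,-d/2,h-.008),(w/2,d/2,h)),((-w/2,-d/2,0),(-w/2+.008,d/2,h)),((w/2-.008,-d/2,0),(w/2,d/2,h)),((-w/2,-d/2,0),(w/2,-d/2+.008,h))):
        L=np.array([[i,j,k] for i in(lo[0],hi[0]) for j in(lo[1],hi[1]) for k in(lo[2],hi[2])])
        out.append(L@np.array([[c,s,0],[-s,c,0],[0,0,1]])+[x,y,z])
    return out
def fit(""").replace("cv2.morphologyEx(blue(im),cv2.MORPH_CLOSE,np.ones((9,9)))","fill(cv2.morphologyEx(blue(im),cv2.MORPH_CLOSE,np.ones((9,9))))")
open('h.py','w').write(s)
E
python3 - <<'E'
from h import *
ims={c:cv2.cvtColor(cv2.imread(f'pics/{c}0.png'),cv2.COLOR_BGR2RGB) for c in("scene","top")}
R={}
for n,uv,z in(("big",(347,226),0),("middle",(259,218),0),("small",(122,227),.08)):
    p=unproj(uv,z+DIM[n][2]/1e3,"top");p0=[p[0],p[1],z,.15]
    for sub in(ims,{"scene":ims["scene"]},{"top":ims["top"]}):
        fz=(n!="small" or len(sub)==1)
        x,t=fit(n,p0,sub,fixz=fz);x=np.array(x)
        if len(sub)==2:R[n]=np.r_[x[:2],z,x[2]] if fz else x
        print(n,list(sub),np.round(x[:-1]*1e3,1),round(np.degrees(x[-1]),2),np.round(t,3))
o=[]
for c in("top","scene"):
    r=[]
    for n in("big","middle","small"):
        u=proj(corners(n,*R[n]),c).mean(0).astype(int)
        m=cv2.cvtColor(ims[c],cv2.COLOR_RGB2HSV);m[...,2]=np.clip(m[...,2].astype(int)*2,0,255);m=cv2.cvtColor(m,cv2.COLOR_HSV2RGB)
        r.append(sq(draw(m,c,n,R[n],box=(u[0]-33,u[1]-33,u[0]+33,u[1]+33),size=4),264,264))
    o.append(np.hstack(r))
cv2.imwrite('pics/crop2.png',np.vstack(o)[...,::-1])
E
```

```text
big ['scene', 'top'] [ 480.7 -214.3] 6.44 [0.063 0.024]
big ['scene'] [ 477.8 -212.6] 6.42 [0.045]
big ['top'] [ 481.1 -214.8] 6.27 [0.021]
middle ['scene', 'top'] [504.9   4.3] 19.49 [0.08  0.029]
middle ['scene'] [503.1   6.7] 17.1 [0.052]
middle ['top'] [505.1   3.7] 19.58 [0.023]
small ['scene', 'top'] [486.2 342.   78.6] 6.9 [0.047 0.063]
small ['scene'] [486.6 343.3] 4.76 [0.041]
small ['top'] [486.5 340.9] 7.33 [0.059]
```

View pics/crop2.png

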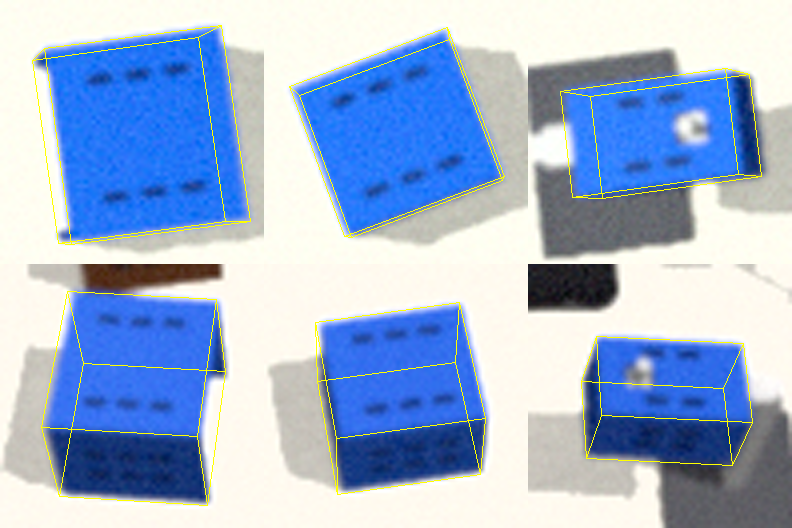

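The overlays fit, and the small bin's fitted height of 79 mm matches the stated 80. The blue bin's yaw is about 6.4° with its mouth at +y (left), as described. The middle bin sits 48 mm to the side and is turned 13° relative to the big bin. I'll start moving.

```bash
cat >> h.py <<'E'
BIG=np.array([.4808,-.2144]);A=np.radians(6.4)
U=np.array([np.cos(A),np.sin(A)]);V=np.array([-np.sin(A),np.cos(A)])
def inbig(x,y): d=np.array([x,y])-BIG;return np.r_[d@U,d@V]*1e3
def goal(xb,yb,z,ydeg):
    """target TCP in big frame mm, z mm, tool-y heading deg (world); prints rows shift/turn"""
    o=env.get_obs();p=o['eef_pos'];R=np.array(o['tool_rot'])
    w=np.r_[BIG+(xb*U+yb*V)/1e3,z/1e3];a=np.radians(ydeg);
    T=np.c_[[-np.sin(a),np.cos(a),0],[np.cos(a),np.sin(a),0],[0,0,-1]]
    print('t',round(o['time_s'],2),'now big',np.round(inbig(*p[:2]),1),'z',round(p[2]*1e3,1),'-> shift',np.round(R.T@(w-p)*1e3,1),'turn',np.round(cv2.Rodrigues(R.T@T)[0].ravel(),3),'F',np.round(o['force'],1))
E
python3 -m jog '[[[0.6,-50,-40,0,0,0,-0.08],[0.6,-97,-76,0,0,0,-0.16],[0.6,-144,-113,0,0,0,-0.24],[0.6,-191,-150,0,0,0,-0.32],[0.6,-238,-187,0,0,0,-0.40],[0.6,-285,-224,0,0,0,-0.48],[0.6,-332,-260,0,0,0,-0.56],[0.6,-378,-296,0,0,0,-0.56]]]'
python3 -c "
from h import *
goal(130,215,280,96.4)"
```

```text
time_s: 1.5
eef_pos: [0.5057, 0.1755, 0.303]
tool_rot: [[-0.994, -0.112, 0.001], [-0.112, 0.994, 0.0], [-0.001, 0.0, -1.0]]
force: [1.1, -0.1, -0.3]
finger_gap: 0.0564
grasp_force: 0.0
t 1.5 now big [ 68.2 384.7] z 303.0 -> shift [ -61.7 -169.8   23. ] turn [0.    0.001 0.001] F [ 1.1 -0.1 -0.3]
```

```bash
python3 -m jog '[[[0.6,-20,-55,5,0,0,0],[0.6,-40,-110,15,0,0,0],[0.6,-62,-170,30,0,0,0],[0.6,-62,-170,80,0,0,0],[0.6,-62,-170,130,0,0,0],[0.6,-62,-170,170,0,0,0],[0.6,-62,-170,188,0,0,0],[0.6,-62,-170,191,0,0,0]]]'
python3 -c "
from h import *
goal(58,215,112,96.4)"
```

```text
time_s: 2.5
eef_pos: [0.5854, 0.0153, 0.1114]
tool_rot: [[-0.994, -0.111, -0.001], [-0.111, 0.994, -0.0], [0.001, -0.0, -1.0]]
force: [0.0, 0.7, 0.7]
finger_gap: 0.0562
grasp_force: 0.0
t 2.5 now big [129.6 216.6] z 111.4 -> shift [71.6 -1.6 -0.6] turn [-0.    -0.001 -0.001] F [0.  0.7 0.7]
```

```bash
python3 -m jog '[[[0.6,10,0,0,0,0,0],[0.6,16,0,0,0,0,0],[0.6,21,0,0,0,0,0],[0.6,26,0,0,0,0,0],[0.6,31,0,0,0,0,0],[0.6,36,0,0,0,0,0],[0.6,41,0,0,0,0,0],[0.6,46,0,0,0,0,0]]]'
python3 -m jog '[[[0.6,5,0,0,0,0,0],[0.6,9,0,0,0,0,0],[0.6,13,0,0,0,0,0],[0.6,17,0,0,0,0,0],[0.6,20,0,0,0,0,0],[0.6,22,0,0,0,0,0],[0.6,22,0,0,0,0,0],[0.6,22,0,0,0,0,0]]]'
cat >> h.py <<'E'
def see(tag,n="middle",uv0=None,view=False,p0=None,fixz=True):
    ims={c:optics.camera(c) for c in("scene","top")}
    x,t=fit(n,p0,ims,fixz=fixz)
    print(n,'big frame',np.round(inbig(*x[:2]),1),'z' ,None if fixz else round(x[2]*1e3,1),'yaw rel',round(np.degrees(x[-1])-6.4,2),np.round(t,3))
    q=np.r_[x[:2],p0[2],x[2]] if fixz else x
    if view:
        r=[]
        for c in ims:
            u=proj(corners(n,*q),c).mean(0).astype(int)
            m=cv2.cvtColor(ims[c],cv2.COLOR_RGB2HSV);m[...,2]=np.clip(m[...,2].astype(int)*2,0,255);m=cv2.cvtColor(m,cv2.COLOR_HSV2RGB)
            r.append(sq(draw(m,c,n,q,box=(max(0,u[0]-50),u[1]-50,u[0]+50,u[1]+50),size=4),400,400))
        cv2.imwrite(f'pics/{tag}.png',np.hstack(r)[...,::-1])
def w(xb,yb): return list(BIG+(xb*U+yb*V)/1e3)
E
python3 -c "
from h import *
goal(58,215,112,96.4)
see('s1',p0=w(4,215)+[0,.11],view=True)"
```

```text
time_s: 3.5
eef_pos: [0.5394, 0.0101, 0.1117]
tool_rot: [[-0.994, -0.111, -0.0], [-0.111, 0.994, -0.0], [0.0, -0.0, -1.0]]
force: [3.9, -1.6, 3.5]
finger_gap: 0.0563
grasp_force: 1.8
time_s: 4.5
eef_pos: [0.5175, 0.0077, 0.1115]
tool_rot: [[-0.994, -0.111, -0.001], [-0.111, 0.994, -0.0], [0.001, -0.0, -1.0]]
force: [0.1, 0.5, 0.6]
finger_gap: 0.056
grasp_force: 0.4
t 4.5 now big [ 61.3 216.7] z 111.5 -> shift [ 3.3 -1.7 -0.5] turn [-0.    -0.001 -0.001] F [0.1 0.5 0.6]
middle big frame [ -2.  229.4] z None yaw rel 3.81 [0.652 0.989]
```

View pics/s1.png

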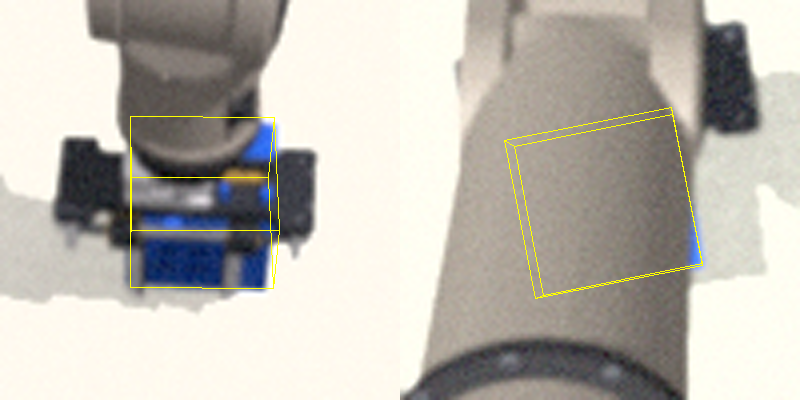

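The arm hides the middle bin, as expected while pushing. I'll finish the side push, back off, and move round to the mouth side to look.

```bash
python3 -m jog '[[[0.6,1.5,0,0,0,0,0],[0.6,3.3,0,0,0,0,0],[0.6,3.3,0,0,0,0,0],[0.6,-15,0,0,0,0,0],[0.6,-35,0,0,0,0,0],[0.6,-35,0,-50,0,0,0],[0.6,-35,0,-100,0,0,0],[0.6,-35,0,-130,0,0,0]]]'
python3 -c "
from h import *
goal(0,330,240,6.4)"
```

```text
time_s: 5.6
eef_pos: [0.5528, 0.0116, 0.2439]
tool_rot: [[-0.994, -0.111, 0.001], [-0.111, 0.994, 0.0], [-0.001, 0.0, -1.0]]
force: [0.2, 0.3, 0.1]
finger_gap: 0.0564
grasp_force: 0.0
t 5.6 now big [ 96.8 216.5] z 243.9 -> shift [ 96.9 113.4   3.8] turn [1.00e-03 1.00e-03 1.57e+00] F [0.2 0.3 0.1]
```

```bash
python3 -m jog '[[[0.9,0,20,0,0,0,0.18],[0.9,15,40,0,0,0,0.36],[0.9,30,60,0,0,0,0.54],[0.9,50,80,0,0,0,0.72],[0.9,70,100,0,0,0,0.90],[0.9,90,110,0,0,0,1.08],[0.9,97,113,0,0,0,1.26],[0.9,97,113,0,0,0,1.44]]]'
python3 -c "
from h import *
goal(0,330,112,6.4)
see('s2',p0=w(0,215)+[0,.11],view=True)"
```

```text
time_s: 6.6
eef_pos: [0.4429, 0.1134, 0.2417]
tool_rot: [[-0.235, 0.972, -0.001], [0.972, 0.235, 0.0], [0.0, -0.001, -1.0]]
force: [-0.3, -0.1, -0.3]
finger_gap: 0.0842
grasp_force: 0.0
t 6.6 now big [ -1.1 330. ] z 241.7 -> shift [ -0.2   1.2 129.7] turn [-0.001 -0.     0.125] F [-0.3 -0.1 -0.3]
middle big frame [ -3.8 226.8] z None yaw rel -0.69 [0.067 0.055]
```

View pics/s2.png

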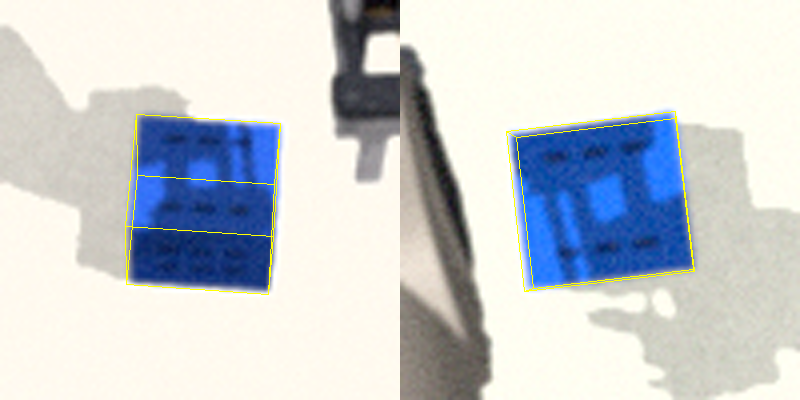

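The middle bin is square to the big one (-0.7°) and 3.8 mm off in x, which implies the fingers are about 12 mm thick from centre to contact. I'll correct that with a slightly oblique push on the rim.

```bash
python3 -m jog '[[[0.9,-5,-1,10,0,0,0.06],[0.9,-15,-4,40,0,0,0.125],[0.9,-19,-5.4,80,0,0,0.125],[0.9,-19,-5.4,110,0,0,0.125],[0.9,-19,-5.4,125,0,0,0.125],[0.9,-19,-5.4,130,0,0,0.125],[0.9,-19,-5.4,130,0,0,0.125],[0.9,-19,-5.4,130,0,0,0.125]]]'
python3 -c "
from h import *
goal(0,180,112,6.4)"
```

```text
time_s: 7.7
eef_pos: [0.4435, 0.0937, 0.1125]
tool_rot: [[-0.117, 0.993, 0.001], [0.993, 0.117, 0.001], [0.001, 0.001, -1.0]]
force: [-1.3, -0.4, 0.4]
finger_gap: 0.0847
grasp_force: 0.0
t 7.7 now big [ -2.8 310.3] z 112.5 -> shift [-130.3    2.1    0.4] turn [ 0.001 -0.001  0.005] F [-1.3 -0.4  0.4]
```

```bash
python3 -m jog '[[[0.9,-8,0,0,0,0,0.005],[0.9,-14,0,0,0,0,0.005],[0.9,-19,0,0,0,0,0.005],[0.9,-25,0,0,0,0,0.005],[0.9,-32,0.3,0,0,0,0.005],[0.9,-39,0.6,0,0,0,0.005],[0.9,-46,0.9,0,0,0,0.005],[0.9,-53,1.2,0,0,0,0.005]]]'
python3 -m jog '[[[0.9,-7,0.2,0,0,0,0],[0.9,-14,0.4,0,0,0,0],[0.9,-21,0.6,0,0,0,0],[0.9,-28,0.8,0,0,0,0],[0.9,-35,1,0,0,0,0],[0.9,-41,1.3,0,0,0,0],[0.9,-47,1.5,0,0,0,0],[0.9,-52,1.7,0,0,0,0]]]'
python3 -c "
from h import *
goal(0,180,112,6.4)
see('s3',p0=w(-1,140)+[0,.11],view=True)"
```

```text
time_s: 8.7
eef_pos: [0.4506, 0.0408, 0.1118]
tool_rot: [[-0.112, 0.994, 0.0], [0.994, 0.112, 0.0], [0.0, 0.0, -1.0]]
force: [-0.8, 6.1, 4.6]
finger_gap: 0.0844
grasp_force: 2.7
time_s: 9.7
eef_pos: [0.458, -0.0107, 0.1118]
tool_rot: [[-0.112, 0.994, 0.0], [0.994, 0.112, 0.0], [0.0, 0.0, -1.0]]
force: [-0.9, 5.7, 4.8]
finger_gap: 0.0843
grasp_force: 3.1
t 9.7 now big [1.00e-01 2.05e+02] z 111.8 -> shift [-25.   -0.1  -0.2] turn [ 0. -0.  0.] F [-0.9  5.7  4.8]
middle big frame [  0.3 142.5] z None yaw rel 0.13 [0.336 0.601]
```

View pics/s3.png

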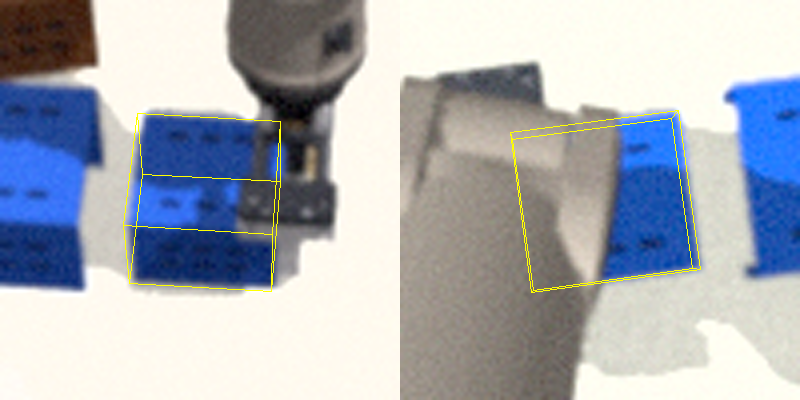

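```bash
python3 -m jog '[[[0.9,15,0,0,0,0,0],[0.9,50,0,-5,0,0,0],[0.9,90,0,-15,0,0,0],[0.9,130,0,-20,0,0,0],[0.9,130,0,-20,0,0,0],[0.9,130,0,-20,0,0,0],[0.9,130,0,-20,0,0,0],[0.9,130,0,-20,0,0,0]]]'
python3 -c "
from h import *
goal(0,220,112,6.4)
see('s4',p0=w(-1,140)+[0,.11],view=True)
see('b',n='big',p0=w(0,0)+[0,.11])"
```

```text
time_s: 10.8
eef_pos: [0.4434, 0.1179, 0.1316]
tool_rot: [[-0.11, 0.994, -0.0], [0.994, 0.11, -0.0], [-0.0, -0.0, -1.0]]
force: [-0.0, 0.4, -0.6]
finger_gap: 0.0842
grasp_force: 0.0
t 10.8 now big [-1.000e-01  3.344e+02] z 131.6 -> shift [-114.4    0.3   19.6] turn [-0.     0.    -0.001] F [-0.   0.4 -0.6]
middle big frame [ -0.2 142.2] z None yaw rel -0.9 [0.221 0.093]
big big frame [-0.1  0.8] z None yaw rel 0.04 [0.127 0.111]
```

View pics/s4.png

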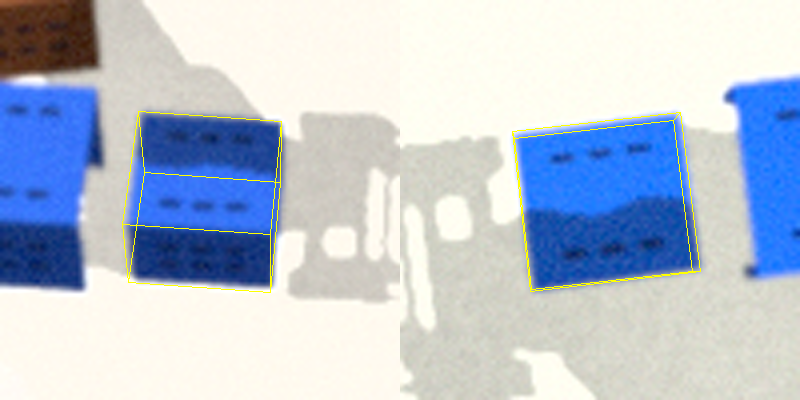

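```bash
python3 - <<'E'
s=open('h.py').read()
s=s.replace("    def cost(p,each=False):","""    for c in ms:
        u=proj(corners(n,*x0),c).mean(0)*S;_,lab=cv2.connectedComponents(ms[c]);ms[c]=(lab==lab[int(u[1]),int(u[0])]).astype(np.uint8)
    def cost(p,each=False):""",1)
open('h.py','w').write(s)
E
python3 -c "
from h import *
see('s5',p0=w(-1,140)+[0,.11])
see('b',n='big',p0=w(0,0)+[0,.11])"
```

```text
middle big frame [ -0.2 142.3] z None yaw rel -0.9 [0.067 0.04 ]
big big frame [-0.2  0.7] z None yaw rel 0.09 [0.057 0.023]
```

```bash
python3 -m jog '[[[0.9,-30,0,10,0,0,0],[0.9,-65,0,18,0,0,0],[0.9,-95,0,20,0,0,0],[0.9,-112,0,20,0,0,0],[0.9,-121,0,20,0,0,0],[0.9,-128,0,20,0,0,0],[0.9,-134,0,20,0,0,0],[0.9,-140,0,20,0,0,0]]]'
python3 -m jog '[[[0.9,-6,0,0,0,0,0],[0.9,-12,0,0,0,0,0],[0.9,-18,0,0,0,0,0],[0.9,-24,0,0,0,0,0],[0.9,-30,0,0,0,0,0],[0.9,-36,0,0,0,0,0],[0.9,-42,0,0,0,0,0],[0.9,-46,0,0,0,0,0]]]'
python3 -c "
from h import *
goal(0,70,112,6.4)"
```

```text
time_s: 12.2
eef_pos: [0.4591, -0.0201, 0.1117]
tool_rot: [[-0.113, 0.994, -0.0], [0.994, 0.113, 0.0], [0.0, -0.0, -1.0]]
force: [-1.3, 3.7, 0.7]
finger_gap: 0.0848
grasp_force: 1.5
time_s: 13.2
eef_pos: [0.4642, -0.0665, 0.1117]
tool_rot: [[-0.112, 0.994, -0.0], [0.994, 0.112, 0.0], [0.0, -0.0, -1.0]]
force: [-0.5, 5.0, 3.3]
finger_gap: 0.0846
grasp_force: 2.5
t 13.2 now big [ -0.  148.8] z 111.7 -> shift [-78.8   0.   -0.3] turn [-0. -0.  0.] F [-0.5  5.   3.3]
```

```bash
python3 -m jog '[[[0.9,-5,0,0,0,0,0],[0.9,-11,0,0,0,0,0],[0.9,-17,0,0,0,0,0],[0.9,-23,0,0,0,0,0],[0.9,-29,0,0,0,0,0],[0.9,-35,0,0,0,0,0],[0.9,-41,0,0,0,0,0],[0.9,-47,0,0,0,0,0]]]'
python3 -m jog '[[[0.9,-5,0,0,0,0,0],[0.9,-9,0,0,0,0,0],[0.9,-13,0,0,0,0,0],[0.9,-17,0,0,0,0,0],[0.9,-20,0,0,0,0,0],[0.9,-22,0,0,0,0,0],[0.9,-24,0,0,0,0,0],[0.9,-26,0,0,0,0,0]]]'
python3 -c "
from h import *
goal(0,68.2,112,6.4)"
```

```text
time_s: 14.2
eef_pos: [0.4694, -0.1131, 0.1117]
tool_rot: [[-0.112, 0.994, -0.0], [0.994, 0.112, 0.0], [0.0, -0.0, -1.0]]
force: [-0.6, 5.2, 4.9]
finger_gap: 0.0843
grasp_force: 2.8
time_s: 15.2
eef_pos: [0.4723, -0.1387, 0.1117]
tool_rot: [[-0.112, 0.994, -0.0], [0.994, 0.112, 0.0], [0.0, -0.0, -1.0]]
force: [-1.3, 6.0, 4.6]
finger_gap: 0.0845
grasp_force: 3.0
t 15.2 now big [-0.  76.1] z 111.7 -> shift [-7.9  0.  -0.3] turn [-0. -0.  0.] F [-1.3  6.   4.6]
```

```bash
python3 -m jog '[[[0.9,-1,0,0,0,0,0],[0.9,-2,0,0,0,0,0],[0.9,-3,0,0,0,0,0],[0.9,-4,0,0,0,0,0],[0.9,-4.7,0,0,0,0,0],[0.9,-5.3,0,0,0,0,0],[0.9,-5.8,0,0,0,0,0],[0.9,-6.3,0,0,0,0,0]]]'
```

```text
time_s: 16.2
eef_pos: [0.4729, -0.1449, 0.1117]
tool_rot: [[-0.112, 0.994, -0.0], [0.994, 0.112, 0.0], [0.0, -0.0, -1.0]]
force: [-0.3, 5.3, 6.0]
finger_gap: 0.0848
grasp_force: 3.1
```

```bash
python3 -m jog '[[[0.9,-0.5,0,0,0,0,0],[0.9,-1,0,0,0,0,0],[0.9,-1.4,0,0,0,0,0],[0.9,-1.8,0,0,0,0,0],[0.9,-2.1,0,0,0,0,0],[0.9,-2.4,0,0,0,0,0],[0.9,-2.7,0,0,0,0,0],[0.9,-3,0,0,0,0,0]]]';python3 -c "
from h import *
goal(0,68.2,112,6.4)"
```

```text
time_s: 17.2
eef_pos: [0.4732, -0.1465, 0.1117]
tool_rot: [[-0.113, 0.994, -0.001], [0.994, 0.113, 0.002], [0.002, -0.001, -1.0]]
force: [-3.4, 17.8, 12.4]
finger_gap: 0.0846
grasp_force: 9.2
t 17.2 now big [-0.  68.4] z 111.7 -> shift [-0.2  0.  -0.3] turn [-0.001 -0.002  0.001] F [-3.4 17.8 12.4]
```

Force rose to 18 N at exactly the expected depth, so the middle bin is home. I'll back off and re-measure.

```bash
python3 -m jog '[[[0.9,2,0,0,0,0,0],[0.9,20,0,0,0,0,0],[0.9,60,0,-40,0,0,0],[0.9,110,0,-80,0,0,0],[0.9,160,0,-120,0,0,0],[0.9,210,0,-155,0,0,0],[0.9,260,0,-185,0,0,0],[0.9,310,0,-200,0,0,0]]]'
python3 - <<'E'
from h import *
def goalw(x,y,z,d): goal(*inbig(x,y),z,d)
goalw(.483,.370,305,6.9)
ims={c:optics.camera(c) for c in("scene","top")}
for nm,c in ims.items(): cv2.imwrite(f'pics/{nm}6.png',c[...,::-1])
x,t=fit("small",[.4864,.342,.079,.12],ims,fixz=False);print(x*1e3,np.degrees(x[3]),t)
a=sq(cv2.resize(ims['top'][185:265,300:390],None,fx=4.4,fy=4.4,interpolation=cv2.INTER_CUBIC),400,400)
b=sq(cv2.resize(ims['scene'][160:240,170:260],None,fx=4.4,fy=4.4,interpolation=cv2.INTER_CUBIC),400,400)
v=np.hstack([a,b]);v=np.clip(v.astype(int)*2,0,255).astype(np.uint8);cv2.imwrite('pics/s6.png',v[...,::-1])
E
```

```text
time_s: 18.2
eef_pos: [0.4389, 0.1614, 0.3135]
tool_rot: [[-0.111, 0.994, 0.002], [0.994, 0.111, 0.001], [0.001, 0.003, -1.0]]
force: [0.8, -0.5, -0.6]
finger_gap: 0.0843
grasp_force: 0.0
t 18.2 now big [2.000e-01 3.781e+02] z 313.5 -> shift [202.4  67.    8.9] turn [ 0.003 -0.001 -0.009] F [ 0.8 -0.5 -0.6]
[463.959479   348.73704828  50.76526242 248.59574383] 14.243486926456841 [np.float64(0.10915934755332497), np.float64(1.96224416084758)]
```

View pics/s6.png

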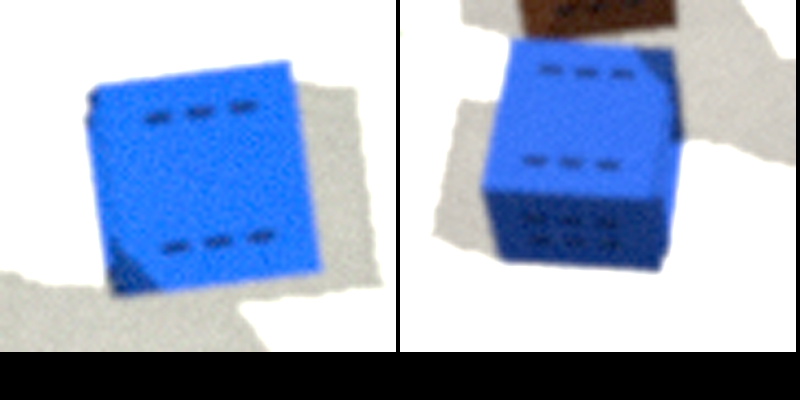

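The last view shows the middle bin inside the big one with its rim just proud. I'll check numerically that its mouth is open on this side, and that a closed end isn't showing.

```bash
python3 - <<'E'
from h import *
im=cv2.cvtColor(cv2.imread('pics/scene6.png'),cv2.COLOR_BGR2RGB)
a,b=np.array(w(0,58.5));
for x in(-50,50):
  for z in(0,.078): print(x,z,proj(np.r_[w(x,58.5),z],"scene").round(1))
for r in range(170,224,3): print(r,' '.join('%3d/%3d'%(im[r,c,2],im[r,c,0]) for c in range(214,230)))
im=cv2.cvtColor(cv2.imread('pics/top6.png'),cv2.COLOR_BGR2RGB)
for x in(-50,50):
  for z in(0,.078): print(x,z,proj(np.r_[w(x,58.5),z],"top").round(1))
for r in range(206,246,5): print(r,' '.join('%3d/%3d'%(im[r,c,2],im[r,c,0]) for c in range(318,334)))
E
```

```text
-50 0 [[233.3 191.4]]
-50 0.078 [[231.6 176.2]]
50 0 [[229.6 218.7]]
50 0.078 [[227.7 204.2]]
170 118/ 52 119/ 56 114/ 56 115/ 60 116/ 63 113/ 63 114/ 68 113/ 71 111/ 71  97/ 67  91/ 72  89/ 78  92/ 84  89/ 81  88/ 79  88/ 80
173 124/ 29 123/ 27 124/ 28 124/ 29 124/ 29 124/ 28 124/ 27 125/ 29 123/ 28 122/ 31 107/ 26  88/ 16  79/ 20  74/ 15  75/ 14  77/ 20
176  96/ 17 115/ 26 120/ 26 116/ 29  97/ 21  84/ 14  85/ 21  90/ 20  97/ 17 114/ 26 122/ 26 120/ 29 108/ 27  99/ 24  83/ 14  76/ 20
179 125/ 29 127/ 32 125/ 30 123/ 27 122/ 24 125/ 31 123/ 27 124/ 29 122/ 29 124/ 29 122/ 26 127/ 33 123/ 29 123/ 28 121/ 28 115/ 28
182 124/ 28 126/ 30 125/ 27 126/ 30 125/ 29 125/ 30 126/ 30 124/ 26 124/ 27 123/ 27 123/ 29 124/ 29 122/ 25 126/ 32 123/ 27 119/ 25
185 124/ 26 123/ 23 126/ 29 125/ 29 126/ 31 125/ 30 126/ 31 125/ 30 124/ 29 122/ 27 123/ 26 123/ 29 124/ 30 125/ 30 123/ 29 119/ 28
188 125/ 29 124/ 26 126/ 31 125/ 29 124/ 31 124/ 29 124/ 27 124/ 29 125/ 31 122/ 27 125/ 29 123/ 29 124/ 31 122/ 26 123/ 32 112/ 25
191 124/ 30 125/ 28 124/ 27 125/ 28 126/ 32 123/ 28 124/ 27 125/ 28 124/ 26 125/ 2
[... 1819 characters left out ...]
 127/ 17 129/ 25 128/ 15 128/ 13 130/ 29
221 151/158 142/137 132/ 93 127/ 38 123/ 12 122/ 13 123/ 20 128/ 30 130/ 24 128/ 20 128/ 25 128/ 17 127/ 14 130/ 22 128/ 20 129/ 19
226 149/157 147/151 137/122 130/ 73 127/ 32 126/ 21 121/ 12 123/ 18 127/ 16 130/ 21 130/ 26 129/ 16 129/ 17 127/  9 128/ 23 130/ 19
231 153/162 153/160 151/148 137/107 127/ 51 122/ 16 121/  3 120/ 13 125/ 14 128/ 14 127/ 21 130/ 24 128/ 18 129/ 16 130/ 17 129/ 23
236 154/162 154/163 150/159 142/139 129/ 93 124/ 39 124/ 18 123/ 17 124/ 21 125/ 16 127/ 16 130/ 17 130/ 32 130/ 21 130/ 24 130/ 20
241 155/162 152/161 151/160 147/152 138/127 131/ 80 117/ 29  95/  3  92/  8 105/ 11 120/ 21 129/ 28 128/ 22 129/ 15 129/ 18 128/ 19
```

```bash
python3 - <<'E'
from h import *
im=cv2.cvtColor(cv2.imread('pics/scene6.png'),cv2.COLOR_BGR2RGB)
for r in range(173,224,2): print(r,' '.join('%3d/%3d'%(im[r,c,2],im[r,c,0]) for c in range(225,239)))
E
```

```text
173  88/ 16  79/ 20  74/ 15  75/ 14  77/ 20  74/ 19  73/ 36  81/ 68  93/ 95  99/104 100/106 101/107  99/106 102/107
175 115/ 24  96/ 22  83/ 21  77/ 19  77/ 21  73/ 19  71/ 31  73/ 54  95/ 94  97/104  98/104  99/105  99/107 102/109
177 122/ 27 120/ 28 112/ 25  95/ 20  82/ 16  76/ 16  68/ 19  76/ 48  87/ 80  97/100  99/105 100/105 101/108 101/107
179 127/ 33 123/ 29 123/ 28 121/ 28 115/ 28  99/ 21  80/ 20  71/ 34  80/ 66  95/ 96 101/105 100/106  99/105  98/104
181 124/ 28 121/ 25 123/ 28 123/ 24 121/ 30 108/ 23  88/ 23  71/ 29  75/ 59  92/ 92  98/104  99/105 100/107 101/108
183 124/ 29 124/ 27 123/ 29 124/ 28 119/ 25 108/ 27  94/ 22  75/ 25  70/ 51  87/ 87  97/103 101/107 102/109  99/106
185 123/ 29 124/ 30 125/ 30 123/ 29 119/ 28 114/ 25 104/ 23  81/ 24  69/ 47  85/ 85  96/103 101/107  98/105 100/105
187 123/ 27 123/ 28 123/ 30 122/ 29 115/ 24 109/ 19  98/ 22  70/ 13  63/ 37  82/ 75  93/ 96 100/106 100/106 100/107
189 125/ 30 122/ 27 124/ 29 122/ 31 113/ 24 112/ 27  92/ 19  68/ 15  59/ 29  73/ 61  91/ 93  95/101  98/104  98/103
191 124/ 29 125/ 30 125/ 28 123/ 30 117/ 26 110/ 25  90/
[... 1215 characters left out ...]
/174
213  61/ 13  60/ 11  64/ 15  67/ 14  68/ 14  83/ 33 117/ 86 151/150 162/171 164/175 164/175 167/176 166/176 162/172
215  62/ 14  61/ 11  63/ 13  65/ 10  64/  6  80/ 38 115/ 94 147/148 162/171 163/174 164/175 165/175 164/174 165/176
217  61/ 11  62/ 10  62/ 10  66/ 16  71/ 25  88/ 66 128/124 155/161 162/171 164/174 163/175 164/174 163/173 162/172
219  61/ 12  61/ 14  61/  9  67/ 25  94/ 71 131/128 154/160 163/172 164/175 166/176 164/174 161/171 163/174 161/173
221  95/ 77  88/ 71  85/ 65  89/ 71 119/111 148/153 161/171 166/176 162/174 163/174 162/172 163/173 161/172 162/172
223 158/166 156/165 155/164 155/163 157/165 162/171 164/173 162/172 164/174 163/173 163/173 162/172 162/172 161/172
```

```bash
python3 -m jog '[[[1,35,10,0,0,0,0],[1,80,25,0,0,0,0],[1,125,40,0,0,0,0],[1,165,55,4,0,0,-0.009],[1,195,64,8,0,0,-0.009],[1,202,67,8,0,0,-0.009],[1,202,67,8,0,0,-0.009],[1,202,67,8,0,0,-0.009]]]'
python3 - <<'E'
from h import *
goal(*inbig(.483,.370),188,6.9)
im=optics.camera("scene")
x,t=fit("small",[.4864,.342,.08,.12],{"scene":im},fixz=True);print(x*1e3,np.degrees(x[2]),t)
E
```

```text
time_s: 19.3
eef_pos: [0.4831, 0.3668, 0.3039]
tool_rot: [[-0.119, 0.993, 0.0], [0.993, 0.119, -0.0], [-0.0, 0.0, -1.0]]
force: [-0.0, -0.2, -0.8]
finger_gap: 0.0939
grasp_force: 0.0
t 19.3 now big [ 67.1 577.4] z 303.9 -> shift [  3.2   0.3 115.9] turn [ 0.     0.    -0.001] F [-0.  -0.2 -0.8]
[486.57473145 343.55107584  66.45310513] 3.807482459276651 [np.float64(0.04871911017162414)]
```

Now I'll descend over the small bin and check the straddle before closing.

```bash
python3 -m jog '[[[1,1,0,20,0,0,0],[1,2,0,45,0,0,0],[1,3,0,70,0,0,0],[1,3,0,90,0,0,0],[1,3,0,105,0,0,0],[1,3,0,113,0,0,0],[1,3,0,116,0,0,0],[1,3,0,116,0,0,0]]]'
python3 - <<'E'
from h import *
goal(*inbig(.483,.370),188,6.9)
im=optics.camera("scene")
v=cv2.resize(im[165:265,350:470],(720,600),interpolation=cv2.INTER_CUBIC);cv2.imwrite('pics/s7.png',np.clip(v.astype(int)*2,0,255).astype(np.uint8)[...,::-1])
E
```

```text
time_s: 20.35
eef_pos: [0.4825, 0.3714, 0.188]
tool_rot: [[-0.121, 0.993, 0.0], [0.993, 0.121, 0.0], [0.0, 0.0, -1.0]]
force: [-0.1, 0.6, 0.8]
finger_gap: 0.094
grasp_force: 0.0
t 20.35 now big [ 67.  581.9] z 188.0 -> shift [-1.4  0.3 -0. ] turn [ 0. -0.  0.] F [-0.1  0.6  0.8]
```

View pics/s7.png

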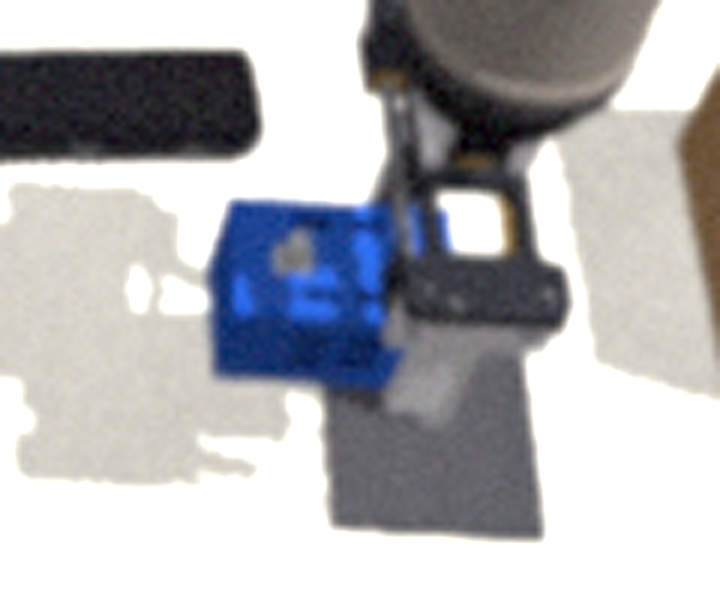

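The fingers straddle the bin near its mouth end: front finger at (430,350), pin at (295,250). I'll close and lift.

```bash
python3 -m jog '[[[0.8,0,0,0,0,0,0],[0.72,0,0,0,0,0,0],[0.66,0,0,0,0,0,0],[0.62,0,0,0,0,0,0],[0.6,0,0,0,0,0,0],[0.6,0,0,0,0,0,0],[0.6,0,0,0,0,0,0],[0.6,0,0,0,0,0,0]]]' 25
python3 -m jog '[[[0.6,0,0,-2,0,0,0],[0.6,0,0,-6,0,0,0],[0.6,0,0,-11,0,0,0],[0.6,0,0,-16,0,0,0],[0.6,0,0,-21,0,0,0],[0.6,0,0,-25,0,0,0],[0.6,0,0,-27,0,0,0],[0.6,0,0,-27,0,0,0]]]'
```

```text
time_s: 21.4
eef_pos: [0.4825, 0.3714, 0.1878]
tool_rot: [[-0.121, 0.993, 0.0], [0.993, 0.121, 0.0], [0.0, 0.0, -1.0]]
force: [-0.1, -0.1, 4.1]
finger_gap: 0.0637
grasp_force: 24.9
time_s: 22.4
eef_pos: [0.4824, 0.3713, 0.2148]
tool_rot: [[-0.121, 0.993, 0.0], [0.993, 0.121, 0.0], [0.0, 0.0, -1.0]]
force: [0.2, -0.2, -1.7]
finger_gap: 0.0642
grasp_force: 24.9
```

```bash
python3 -m jog '[[[0.6,-8,0,0,0,0,0],[0.6,-22,0,0,0,0,0],[0.6,-37,0,0,0,0,0],[0.6,-52,0,0,0,0,0],[0.6,-67,0,0,0,0,0],[0.6,-82,0,0,0,0,0],[0.6,-97,0,0,0,0,0],[0.6,-112,0,0,0,0,0]]]'
python3 - <<'E'
from h import *
ims={c:optics.camera(c) for c in("scene","top")}
for nm,c in ims.items(): cv2.imwrite(f'pics/{nm}8.png',c[...,::-1])
p=env.get_obs()['eef_pos'];a=np.radians(6.9);q=[p[0]+.029*np.sin(a),p[1]-.029*np.cos(a)]
print(q,inbig(*q))
for nm in ims: 
  x,t=fit("small",q+[.107,.12],{nm:ims[nm]});print(nm,inbig(*x[:2]),np.degrees(x[-1]),t)
x,t=fit("small",q+[.107,.12],ims,fixz=False);print(inbig(*x[:2]),x[2],np.degrees(x[-1]),t)
goal(0,230,122,6.4)
E
```

```text
time_s: 23.4
eef_pos: [0.496, 0.2591, 0.2147]
tool_rot: [[-0.121, 0.993, -0.0], [0.993, 0.121, 0.0], [0.0, -0.0, -1.0]]
force: [1.2, -0.3, -2.2]
finger_gap: 0.0641
grasp_force: 24.9
[np.float64(0.49974352749517026), np.float64(0.22941951297457608)] [ 68.2975571  438.94197911]
scene [ 62.73533161 438.74581182] 8.494541095076512 [np.float64(0.30629905413564096)]
top [ 67.13993911 415.93211348] 6.723828806982794 [np.float64(0.28667767036076397)]
[ 66.41245716 433.78141842] 0.11166778419959458 6.670273781835974 [np.float64(0.31528998242530754), np.float64(0.29703338603180507)]
t 23.5 now big [ 68.  467.9] z 214.7 -> shift [-237.4  -69.8   92.8] turn [-0.     0.     0.007] F [ 0.3 -0.  -1.6]
```

```bash
python3 -m jog '[[[0.6,-20,-6,2,0,0,0.007],[0.6,-55,-17,12,0,0,0.007],[0.6,-95,-29,28,0,0,0.007],[0.6,-135,-41,45,0,0,0.007],[0.6,-175,-53,62,0,0,0.007],[0.6,-210,-63,78,0,0,0.007],[0.6,-232,-69,90,0,0,0.007],[0.6,-237,-70,94,0,0,0.007]]]'
python3 -m jog '[[[0.6,-6,0,1,0,0,0],[0.6,-16,0,2,0,0,0],[0.6,-28,0,3,0,0,0],[0.6,-40,0,3,0,0,0],[0.6,-50,0,3,0,0,0],[0.6,-56,0,3,0,0,0],[0.6,-60,0,3,0,0,0],[0.6,-60,0,3,0,0,0]]]'
python3 - <<'E'
from h import *
goal(0,100,118,6.4)
im=optics.camera("scene");cv2.imwrite('pics/scene9.png',im[...,::-1])
m=blue(im)
# lower edge of the small bin's +x side: predicted vs seen
for yb in range(84,150,8):
    P=np.r_[w(32,yb),.010];u=proj(P,"scene")[0];col=m[int(u[1]*S)-60:int(u[1]*S)+60,int(u[0]*S)]
    print(yb,u.round(1),'blue rows',[round((i+int(u[1]*S)-60)/S,1) for i in np.nonzero(np.diff(col))[0]])
E
```

```text
time_s: 24.5
eef_pos: [0.4541, 0.0148, 0.1202]
tool_rot: [[-0.111, 0.994, -0.001], [0.994, 0.111, -0.0], [-0.0, -0.001, -1.0]]
force: [0.7, -0.4, -0.9]
finger_gap: 0.0639
grasp_force: 24.9
time_s: 25.5
eef_pos: [0.4618, -0.0433, 0.1177]
tool_rot: [[-0.113, 0.994, -0.0], [0.994, 0.113, -0.0], [-0.0, -0.0, -1.0]]
force: [-0.3, 0.8, -1.4]
finger_gap: 0.064
grasp_force: 24.9
t 25.5 now big [  0.2 172.1] z 117.7 -> shift [-72.1  -0.4  -0.3] turn [-0.     0.     0.002] F [-0.3  0.8 -1.4]
84 [238.6 212.3] blue rows []
92 [241.2 212.5] blue rows [np.float64(197.2), np.float64(203.5)]
100 [243.9 212.6] blue rows [np.float64(212.0)]
108 [246.6 212.8] blue rows [np.float64(212.2)]
116 [249.3 213. ] blue rows [np.float64(212.2)]
124 [251.9 213.1] blue rows [np.float64(212.8)]
132 [254.6 213.3] blue rows [np.float64(212.5)]
140 [257.3 213.4] blue rows [np.float64(206.5), np.float64(212.8)]
148 [259.9 213.6] blue rows [np.float64(206.8), np.float64(212.8)]
```

The bottom edge is level and the position matches prediction. I'll insert gently.

```bash
python3 -m jog '[[[0.6,-8,0,0,0,0,0],[0.6,-17,0,0,0,0,0],[0.6,-25,0,0,0,0,0],[0.6,-31,0,0,0,0,0],[0.6,-35,0,0,0,0,0],[0.6,-38,0,0,0,0,0],[0.6,-41,0,0,0,0,0],[0.6,-44,0,0,0,0,0]]]'
```

```text
time_s: 26.55
eef_pos: [0.4668, -0.087, 0.1177]
tool_rot: [[-0.114, 0.994, -0.0], [0.994, 0.114, -0.0], [0.0, -0.0, -1.0]]
force: [1.1, 0.0, -0.3]
finger_gap: 0.064
grasp_force: 24.9
```

There's no contact force 8 mm past the rim, so the mouth is open. I'll continue.

```bash
python3 -m jog '[[[0.6,-5,0,0,0,0,0],[0.6,-12,0,0,0,0,0],[0.6,-19,0,0,0,0,0],[0.6,-26,0,0,0,0,0],[0.6,-33,0,0,0,0,0],[0.6,-40,0,0,0,0,0],[0.6,-46,0,0,0,0,0],[0.6,-49,0,0,0,0,0]]]'
python3 -m jog '[[[0.6,0,0,0.5,0,0,0],[0.6,0,0,1,0,0,0],[0.6,0,0,1.5,0,0,0],[0.6,0,0,2,0,0,0],[0.6,0,0,2.4,0,0,0],[0.6,0,0,2.8,0,0,0],[0.6,0,0,3.2,0,0,0],[0.6,0,0,3.5,0,0,0]]]'
```

```text
time_s: 27.55
eef_pos: [0.4724, -0.136, 0.1177]
tool_rot: [[-0.113, 0.994, -0.0], [0.994, 0.113, -0.0], [-0.0, -0.0, -1.0]]
force: [0.1, -0.0, -1.5]
finger_gap: 0.0643
grasp_force: 24.9
time_s: 28.55
eef_pos: [0.4724, -0.1356, 0.1142]
tool_rot: [[-0.114, 0.994, -0.0], [0.994, 0.114, -0.0], [-0.0, -0.0, -1.0]]
force: [-0.6, -0.6, -1.8]
finger_gap: 0.064
grasp_force: 24.9
```

```bash
python3 -m jog '[[[0.6,0,0,0.3,0,0,0],[0.6,0,0,0.6,0,0,0],[0.6,0,0,0.9,0,0,0],[0.6,0,0,1.2,0,0,0],[0.6,0,0,1.5,0,0,0],[0.6,0,0,1.7,0,0,0],[0.6,0,0,1.9,0,0,0],[0.6,0,0,2,0,0,0]]]'
```

```text
time_s: 29.55
eef_pos: [0.4727, -0.1354, 0.1131]
tool_rot: [[-0.114, 0.993, 0.001], [0.993, 0.114, 0.001], [0.001, 0.001, -1.0]]
force: [-6.6, 4.3, 25.2]
finger_gap: 0.0642
grasp_force: 25.0
```

```bash
python3 -m jog '[[[0.6,0,0,-1,0,0,0],[0.7,0,0,-1,0,0,0],[0.8,0,0,-1,0,0,0],[0.9,0,0,-1,0,0,0],[0.9,0,0,-1,0,0,0],[0.9,15,0,-1,0,0,0],[0.9,40,0,-1,0,0,0],[0.9,55,0,-1,0,0,0]]]'
python3 -m jog '[[[0.53,55,0,0,0,0,0],[0.53,55,0,0,0,0,0],[0.53,55,0,0,0,0,0],[0.53,55,0,0,0,0,0],[0.53,55,0,0,0,0,0],[0.53,55,0,0,0,0,0],[0.53,55,0,0,0,0,0],[0.53,55,0,0,0,0,0]]]' >/dev/null
python3 - <<'E'
from h import *
goal(0,70.2,113,6.4)
print(env.get_obs()['finger_gap'])
E
```

```text
time_s: 30.55
eef_pos: [0.4659, -0.0791, 0.1131]
tool_rot: [[-0.115, 0.993, -0.0], [0.993, 0.115, 0.0], [0.0, -0.0, -1.0]]
force: [-0.3, -0.5, -1.3]
finger_gap: 0.0842
grasp_force: 0.0
t 31.55 now big [  0.2 189.2] z 113.2 -> shift [-119.    -0.4    0.2] turn [-0.     0.     0.002] F [ 0.1 -0.2  0.3]
0.05003320790740343
```

```bash
python3 -m jog '[[[0.53,-20,0,0,0,0,0.002],[0.53,-45,0,0,0,0,0.002],[0.53,-65,0,0,0,0,0.002],[0.53,-75,0,0,0,0,0.002],[0.53,-80,0,0,0,0,0.002],[0.53,-85,0,0,0,0,0.002],[0.53,-90,0,0,0,0,0.002],[0.53,-95,0,0,0,0,0.002]]]'
python3 -m jog '[[[0.53,-4,0,0,0,0,0],[0.53,-8,0,0,0,0,0],[0.53,-12,0,0,0,0,0],[0.53,-15,0,0,0,0,0],[0.53,-17,0,0,0,0,0],[0.53,-19,0,0,0,0,0],[0.53,-20,0,0,0,0,0],[0.53,-21,0,0,0,0,0]]]'
python3 -c "
from h import *
goal(0,70.2,113,6.4)"
```

```text
time_s: 32.55
eef_pos: [0.4707, -0.1206, 0.1131]
tool_rot: [[-0.112, 0.994, -0.0], [0.994, 0.112, 0.0], [0.0, -0.0, -1.0]]
force: [0.1, 0.5, -0.4]
finger_gap: 0.0496
grasp_force: 0.4
time_s: 33.55
eef_pos: [0.473, -0.1415, 0.1132]
tool_rot: [[-0.112, 0.994, -0.0], [0.994, 0.112, -0.0], [-0.0, -0.0, -1.0]]
force: [-0.8, 1.2, -1.0]
finger_gap: 0.0498
grasp_force: 0.4
t 33.55 now big [ 0.4 73.3] z 113.2 -> shift [-3.1 -0.4  0.2] turn [-0.  0.  0.] F [-0.8  1.2 -1. ]
```

```bash
python3 -m jog '[[[0.53,-0.7,0,0,0,0,0],[0.53,-1.4,0,0,0,0,0],[0.53,-1.9,0,0,0,0,0],[0.53,-2.4,0,0,0,0,0],[0.53,-2.9,0,0,0,0,0],[0.53,-3.3,0,0,0,0,0],[0.53,-3.3,0,0,0,0,0],[0.53,-3.3,0,0,0,0,0]]]'
```

```text
time_s: 34.55
eef_pos: [0.4733, -0.1443, 0.1131]
tool_rot: [[-0.112, 0.994, -0.0], [0.994, 0.112, 0.001], [0.001, -0.0, -1.0]]
force: [-1.4, 6.2, 1.5]
finger_gap: 0.0497
grasp_force: 2.8
```

```bash
python3 -m jog '[[[0.53,-0.3,0,0,0,0,0],[0.53,-0.6,0,0,0,0,0],[0.53,-0.9,0,0,0,0,0],[0.53,-1,0,0,0,0,0],[0.53,-1,0,0,0,0,0],[0.53,-1,0,0,0,0,0],[0.53,-1,0,0,0,0,0],[0.53,-1,0,0,0,0,0]]]'
python3 -c "
from h import *
goal(0,70.2,113,6.4)"
```

```text
time_s: 35.55
eef_pos: [0.4734, -0.1444, 0.1131]
tool_rot: [[-0.113, 0.994, -0.001], [0.994, 0.113, 0.002], [0.002, -0.001, -1.0]]
force: [-1.6, 12.0, 4.8]
finger_gap: 0.0495
grasp_force: 6.0
t 35.55 now big [ 0.4 70.4] z 113.1 -> shift [-0.2 -0.4  0.1] turn [-0.001 -0.002  0.001] F [-1.6 12.   4.8]
```

It's stiff at exactly 2 mm beyond the middle bin's rim position, so it's fully home. I'll retreat, check and hand in.

```bash
python3 -m jog '[[[0.53,3,0,0,0,0,0],[0.53,15,0,0,0,0,0],[0.53,45,0,-10,0,0,0],[0.53,85,0,-40,0,0,0],[0.53,125,0,-70,0,0,0],[0.53,165,0,-100,0,0,0],[0.53,195,0,-120,0,0,0],[0.53,200,0,-120,0,0,0]]]'
python3 - <<'E'
from h import *
a=cv2.imread('pics/scene6.png')
b=optics.camera("scene")[...,::-1]
m=[blue(np.ascontiguousarray(i[...,::-1]))[150*S:235*S,180*S:245*S] for i in(a,b)]
for i in m: print(i.sum()/S/S, np.nonzero(i)[1].max()/S+180)
print(env.hand_in())
E
```

```text
time_s: 36.55
eef_pos: [0.4513, 0.0552, 0.2343]
tool_rot: [[-0.115, 0.993, 0.002], [0.993, 0.115, 0.001], [0.001, 0.003, -1.0]]
force: [-0.7, -0.1, -0.5]
finger_gap: 0.05
grasp_force: 0.0
2103.5625 234.25
2106.75 234.25
the job is handed in; nothing more can be done
None
```

The three bins are nested and the job was handed in at about 37 s: the middle bin stopped firmly at full depth in the big one, and the small bin at full depth in the middle one. The hand-in gave no verdict, and I did not check afterwards that the other things on the table were undisturbed.

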